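# Push the microscope lamp home into its corner stop

## Task

Push the microscope's lamp, the low cream box with a short black lens barrel, along the bench into the corner of the metal angle stop in front of the microscope, until it sits squarely and fully home against both legs of the stop with the barrel pointing over the stop at the microscope. Only push it with the fingers: do not pick it up or tip it, and leave everything else standing where it is. Finish with the robot clear of it all.

Things in the scene. Friction and masses are not known exactly. Their poses are not given: they have to be found in the camera images.
- lamp: The loose lamp: cream box 110 (its x) x 90 (its y) x 50 mm tall, flat upright sides, vent slots on top, 0.35 to 0.7 kg, slides on the bench. Origin: centre of the underside, z up. A black lens barrel, 26 mm across, axis 34 mm above the bench, sticks out 22 mm from the middle of its +y side. Starts on the open side of the stop, turned at most 0.5 rad from its seated heading.
- lens (a point): Centre of the lens at the free end of the lamp's barrel, 67 mm from the lamp's middle along its +y and 34 mm above the bench.
- stop: The angle stop: an L of two aluminium strips fixed to the bench, 8 mm thick, 14 mm tall (the barrel passes over). Origin: inside corner of the L at bench height, z up. Inner face of one leg: plane y = 0, x from -150 to 0 mm, the microscope behind it at +y. Inner face of the other: plane x = 0, y from -100 to 0 mm. The lamp seats inside the L with its axes parallel to the stop's.
- seat (a point): Where the origin of the fully seated lamp belongs, fixed to the stop at x = -55, y = -45 mm in its frame: then the lamp's +y side lies on the leg at y = 0 and its +x side on the leg at x = 0.
- microscope: Upright cream and black microscope, 384 mm tall, fixed to the bench behind the stop. Origin under its tube at bench height; its front is its -x side, which looks over the stop at the seated lamp. Base 170 (its x) x 130 mm.
- cork: Bystander, to be left alone (sizes in mm): cork stopper standing upright, 34 tall, 24 to 30 across. Origin: centre of the underside.
- dropper: Bystander, to be left alone (sizes in mm): small amber glass bottle with black cap, 62 tall, 30 across. Origin: centre of the underside.
- jar: Bystander, to be left alone (sizes in mm): small clear jar with white lid, 45 tall, 34 across. Origin: centre of the underside.
- case: Bystander, to be left alone (sizes in mm): closed cream slide case, a plain low box 120 x 90 x 36 tall with a dark seam round it and a small brass clasp; it has NO lens barrel and is not the lamp. Origin: centre of the underside.
- dish: Bystander, to be left alone (sizes in mm): closed clear flat dish, 92 across, 16 tall. Origin: centre of the underside.
- beaker: Bystander, to be left alone (sizes in mm): open glass beaker, 64 across, 85 tall. Origin: centre of the underside.
Mind the look-alikes: they are no part of the job. Leave any green, orange or red look-alike of the lamp alone.

How it is judged:
By the outcome, as a careful person would: the job done as asked, in the order asked, and still so for the second after the job is handed in, with the robot touching nothing.
It also fails if it takes over 64 s, if anything falls off the work surface, if the arm or the gripper's body presses on something with over 40 N, if the wrist force passes 120 N, or if a joint passes its speed limit or range.

## Robot

A 6-joint arm with a two-finger parallel gripper is mounted at the origin on the work surface. World frame = base frame: x ahead of the robot, y to its left, z up, the work surface at z = 0. Lengths are in m, angles in degrees, forces in N, time in s.
With the tool pointing down it reaches from about 0.35 to 0.875 m from the base axis. Payload 4.2 kg.
Tool frame: the origin (TCP) lies on the front face of the gripper's body, between the roots of the fingers; the fingertips stand 70 mm ahead of it and the grasp point (between the pads) lies 51 mm ahead of it; x points along the fingers, y is the direction in which the jaws open and shut, and the axes are right-handed (so a half turn about x gives the same grasp; the last joint's range is limited). The gripper opens to 87 mm and grips with 3 to 60 N. Pads are 19 mm wide; open, the fingers measure 117 mm over their backs; the gripper's body (75 mm by 190 mm) begins 51 mm behind the grasp point.
Start: joints at [14.817, 22.042, 0.453, 0, -68.411, -14.817], TCP at [0.625, 0, 0.292] pointing down, gripper open.
Joint ranges: [-179.83, 179.83], [-69.29, 118.12], [-61.27, 80.66], [-181.25, 117.63], [-171.15, -9.14], [-177.46, 177.46]. Speed limits (degrees/s): [159.86, 159.86, 180, 180, 180, 180].

## Interface

Orientations are given as a 3x3 rotation matrix whose columns are the frame's x, y, z axes.
In Python, from station import r, viewer, spotter gives the robot as it stands.
- The arm moves only by the tool move_arm, never from a script. Its argument "series" is a list that holds one entry, the list of rows, each a list of 7 numbers: the turn, a rotation vector about the world's x, y, z scaled (see below), then the shift along the world's x, y, z scaled (see below), then the opening, from 0 (shut) to 1 (fully open). A call has 1 to 20 rows; each row shifts and turns the pose as measured when the row begins; what a row does not reach is not made up. The controller multiplies each number of a shift by 60 mm and each number of a turn by 8 degrees. A row lasts 1/8 s, in which the tool goes at most 62.5 mm and 10.7 degrees, less where a joint would pass 70% of its speed; a pose out of reach is approached as far as the arm can. A call with a number of a shift or a turn outside -1 to 1 is refused whole. A call with a gripper value outside its range is refused whole. The fingers move at their own pace and stop on an object; the grip force is fixed at half the most. Time passes only in rows, so rows that do not move let the fingers close. It gives the time, the measured TCP pose, the force and the opening at its end, in the units of the state.
- r.sense(): the state, without advancing time (a new reading comes with each control period).
- viewer.capture(name): name is "scene" or "side" or "wrist"; returns (picture, depth): 480x640x3 uint8, red, green, blue; 480x640 float32, m along the optical axis (not along the pixel's ray), 0 where there is no reading.
- viewer.camera_params(name): a dict with "mtx" (3x3 intrinsics, pixels), "pose" (4x4, takes a point from camera to world coordinates). Camera axes: x right, y down, z forward; pixel columns grow to the right and rows downward; lengths in m; the calibration is good to about 2 mm. A picture is of the moment at which its call begins: read the wrist's pose just before it. camera_params takes no time and is no camera call; for the wrist camera it gives the pose at the moment of the call.
- r.finish_job(): hands the job in, once; it reports no verdict.
Trained networks look in the newest picture that a camera, given by its name, has taken for a name from the list of things; names that differ only in an ending like _2 or _b are one class to them, and where a whole thing is asked for, a point or a joint stands for the part that bears it (a point fixed in the world has none). Each returns a list of dicts, best first, with "conf" (0 to 1); they miss things now and then, are a little off and sometimes report something else, mostly with a low value. They report only what shows in the picture. A call takes as long as a camera call. They do not tell look-alikes from the thing itself.
- spotter.find_in(camera, name): "centre" ([column, row] in pixels, amid what is visible of it).
- spotter.trace(camera, name): "mask" (480x640 bool, what is visible of it) and "centre" ([column, row] in pixels, amid what is visible of it).
The state is a dict: "time_s": time; "joints": joint angles; "joint_velocities": joint speeds; "effort": joint torques, N m; "tcp_pos": TCP position; "ee_rot": TCP orientation; "wrist_force": force on the tool from outside, world axes, zero at the start; "moment": the same for the moment, N m; "gripper_width": opening from 0.0 (shut) to 1.0 (fully open).
Only numpy, scipy, OpenCV 4.12 (cv2) and the standard library are available. Lean on these libraries where they do the work, as an engineer would, in place of code of your own. Each camera call takes 0.05 s, during which the arm holds its last target.

## Working session

There is one attempt and no reset: what is moved stays moved. The work goes in short steps, Python scripts to look and compute and a tool call to move; the robot and the scene stay as the last step left them, time stands still between calls to the robot, and variables do not carry over. Pictures are saved under pics/ and viewed, and the job is handed in when it is done.

Besides the shell and the picture viewer there is one more tool, called after "Emit:" as name(argument=value, ...), one argument or row to a line, values as JSON. move_arm: Moves the arm, as the interface text tells. Its arguments: {"type":"object","properties":{"series":{"type":"array","items":{"type":"array","items":{"type":"array","items":{"type":"number","minimum":-1,"maximum":1}}}}},"required":["series"]}

```bash
mkdir -p pics; ls; python3 - <<'E'
from station import r, viewer, spotter
import cv2,numpy as np
print(r.sense())
for n in ("scene","side","wrist"):
    p,d=viewer.capture(n); cv2.imwrite(f"pics/{n}0.png",p[:,:,::-1]); np.save(f"{n}0.npy",d)
    c=viewer.camera_params(n); print(n,c)
E
```

```text
pics
{'time_s': 0.0, 'joints': array([ 1.48144873e+01,  2.20915029e+01,  3.78803172e-01, -3.07745561e-02,
       -6.84098805e+01, -1.48179951e+01]), 'joint_velocities': array([ 0.06891917, -0.01660177,  0.01189987, -0.02987546,  0.06134824,
       -0.05063116]), 'effort': array([ 5.69075401e-04, -3.90661991e+01,  1.87403029e+01,  4.22001421e+00,
        1.09914420e-02, -1.81494070e-04]), 'tcp_pos': array([6.24545168e-01, 8.64381416e-06, 2.91140320e-01]), 'ee_rot': array([[-2.19596205e-03, -9.99997555e-01,  2.59325218e-04],
       [-6.41865141e-05,  2.59466794e-04,  9.99999964e-01],
       [-9.99997587e-01,  2.19594533e-03, -6.47561364e-05]]), 'wrist_force': array([ 0.24898972, -0.01862964,  1.07688793]), 'moment': array([-0.00682765,  0.01739402, -0.01184268]), 'gripper_width': 1.0021634996415878}
scene {'mtx': array([[474.81282072,   0.        , 324.78722812],
       [  0.        , 474.81282072, 235.81295047],
       [  0.        ,   0.        ,   1.        ]]), 'pose': array([[ 0.17235528,  0.70835842, -0.68448668,  1.1468605 ],
       [ 0.98487936, -0.11157817,  0.13252532, -0.160
[... 372 characters left out ...]
    [-0.42049317, -0.6850594 ,  0.59487739, -0.8871624 ],
       [-0.01302939, -0.65103281, -0.75893776,  1.15485053],
       [ 0.        ,  0.        ,  0.        ,  1.        ]])}
wrist {'mtx': array([[386.88108994,   0.        , 320.97686778],
       [  0.        , 386.88108994, 238.90336334],
       [  0.        ,   0.        ,   1.        ]]), 'pose': array([[-9.99999246e-01,  1.51374084e-05, -1.22780325e-03,
         6.24437463e-01],
       [-3.00264873e-04,  9.66551921e-01,  2.56470845e-01,
        -6.98750922e-02],
       [ 1.19061790e-03,  2.56471020e-01, -9.66551188e-01,
         3.83501013e-01],
       [ 0.00000000e+00,  0.00000000e+00,  0.00000000e+00,
         1.00000000e+00]])}
```

View pics/scene0.png

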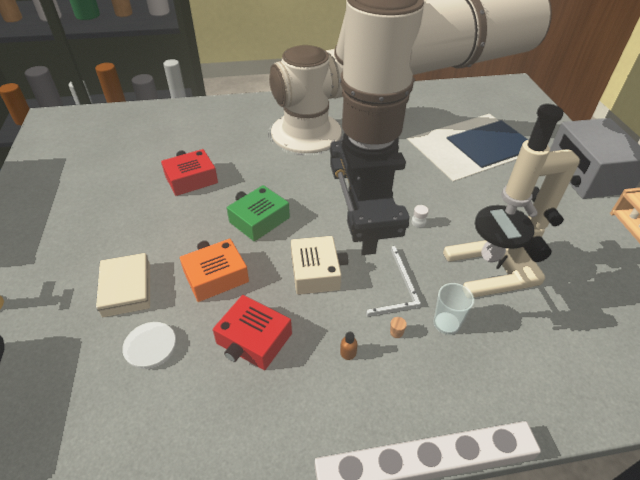

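View pics/side0.png

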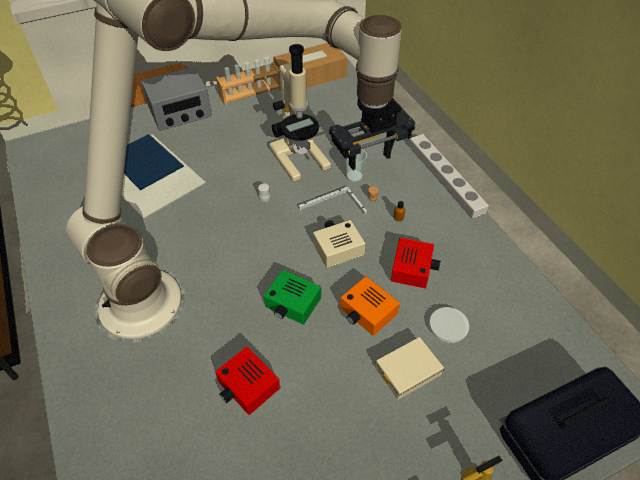

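View pics/wrist0.png

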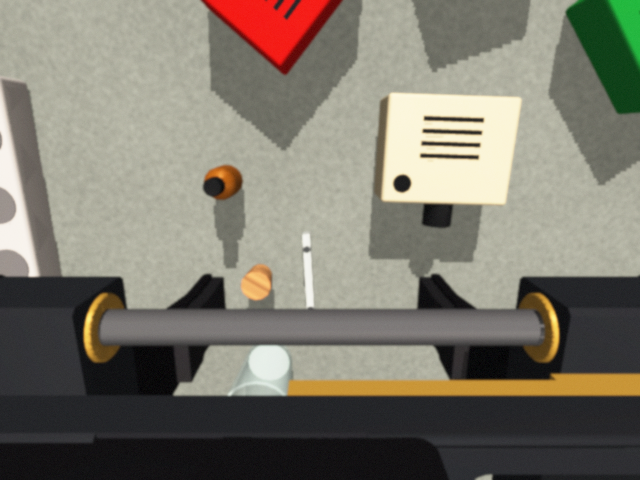

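The lamp is the cream box: scene (316,264), side (339,242), wrist (452,150). The stop's corner is at about scene (417,302), side (350,190). Next I'll measure both.

```bash
cat > h.py <<'E'
import numpy as np,cv2
from station import r, viewer, spotter
def plane(uv,c,z):
    uv=np.atleast_2d(np.array(uv,float));K=c["mtx"];T=c["pose"]
    d=np.c_[(uv-K[:2,2])/K[0,0],np.ones(len(uv))]@T[:3,:3].T
    o=T[:3,3]; s=(z-o[2])/d[:,2]
    return (o+d*s[:,None])[:,:2]
def proj(P,c):
    P=np.atleast_2d(P);T=c["pose"];q=(P-T[:3,3])@T[:3,:3];K=c["mtx"]
    return q[:,:2]/q[:,2:]*K[0,0]+K[:2,2]
def cloud(d,c):
    v,u=np.mgrid[:480,:640];K=c["mtx"];T=c["pose"]
    P=np.stack([(u-K[0,2])/K[0,0]*d,(v-K[1,2])/K[0,0]*d,d],-1)
    return P@T[:3,:3].T+T[:3,3]
E
python3 - <<'E'
from h import *
for n in ("scene","side","wrist"):
    p=cv2.imread(f"pics/{n}0.png"); d=np.load(f"{n}0.npy"); c=viewer.camera_params(n); X=cloud(d,c)
    for t in ("lamp","stop","cork","jar","dropper","beaker","microscope"):
        for o in spotter.trace(n,t)[:6]:
            m=o["mask"]; q=X[m&(d>0)]
            print(n,t,round(o["conf"],2),np.round(o["centre"]),m.sum(),np.round(np.median(q,0),3) if len(q) else None, p[m].mean(0).round())
            hs=p[m].mean(0)
            if t=="lamp" and hs[0]>100 and hs[1]>150:
                top=m&(abs(X[:,:,2]-.05)<.006); w=X[top]
                box=cv2.minAreaRect((w[:,:2]*1000).astype(np.float32)); print("   TOP",top.sum(),w[:,2].mean(),box)
s=cv2.imread("pics/scene0.png")[230:330,280:450]; cv2.imwrite("pics/sc_crop.png",cv2.resize(s,None,fx=4.5,fy=4.5,interpolation=cv2.INTER_CUBIC))
s=cv2.imread("pics/side0.png")[170:280,280:420]; cv2.imwrite("pics/si_crop.png",cv2.resize(s,None,fx=5,fy=5,interpolation=cv2.INTER_CUBIC))
E
```

```text
scene lamp 0.98 [188. 170.] 1712 [ 0.194 -0.318  0.05 ] [ 65.  69. 167.]
scene lamp 0.89 [259. 211.] 2282 [ 0.357 -0.163  0.05 ] [ 82. 134.  81.]
scene lamp 0.85 [215. 269.] 2864 [ 0.516 -0.261  0.05 ] [ 70. 117. 197.]
scene lamp 0.84 [315. 265.] 2562 [ 0.535 -0.058  0.05 ] [158. 182. 191.]
   TOP 1907 0.050627014288381345 ((516.2048950195312, -47.72288513183594), (111.74107360839844, 112.72132873535156), 88.37714385986328)
scene stop 0.87 [401. 303.] 792 [0.631 0.117 0.013] [173. 179. 179.]
scene cork 0.52 [398. 327.] 282 [0.692 0.067 0.033] [108. 143. 184.]
scene jar 0.71 [422. 218.] 258 [0.417 0.197 0.037] [180. 187. 191.]
scene dropper 0.66 [347. 349.] 365 [ 0.722 -0.032  0.039] [ 67.  89. 118.]
scene beaker 0.7 [450. 306.] 1482 [0.684 0.17  0.058] [173. 182. 174.]
scene microscope 0.96 [520. 219.] 10594 [0.58  0.31  0.139] [105. 119. 125.]
side lamp 0.76 [414. 260.] 1694 [ 0.647 -0.21   0.051] [  6.  11. 166.]
side lamp 0.65 [334. 242.] 1712 [ 0.509 -0.072  0.05 ] [125. 164. 176.]
   TOP 1167 0.051452739754279386 ((515.876220703125, -49.80666732788086), (111.75447845458984, 111.
[... 1147 characters left out ...]
 ] [200. 209. 200.]
   TOP 343 0.04996837815315584 ((686.9320678710938, 158.05953979492188), (55.90966796875, 32.69950485229492), 23.65462875366211)
wrist lamp 0.16 [257. 278.] 824 [0.687 0.066 0.034] [104. 171. 228.]
   TOP 0 nan ((0.0, 0.0), (0.0, 0.0), 0.0)
wrist stop 0.93 [308. 268.] 646 [0.639 0.06  0.014] [216. 222. 223.]
wrist cork 0.95 [258. 279.] 904 [0.687 0.066 0.034] [104. 169. 225.]
wrist cork 0.26 [308. 269.] 621 [0.639 0.06  0.014] [217. 224. 225.]
wrist dropper 0.96 [223. 180.] 1065 [ 0.711 -0.032  0.042] [ 34.  71. 115.]
wrist beaker 0.85 [266. 374.] 2517 [0.681 0.147 0.05 ] [201. 209. 201.]<stdin>:11: RuntimeWarning: Mean of empty slice.
  ret = ret.dtype.type(ret / rcount)
```

View pics/sc_crop.png

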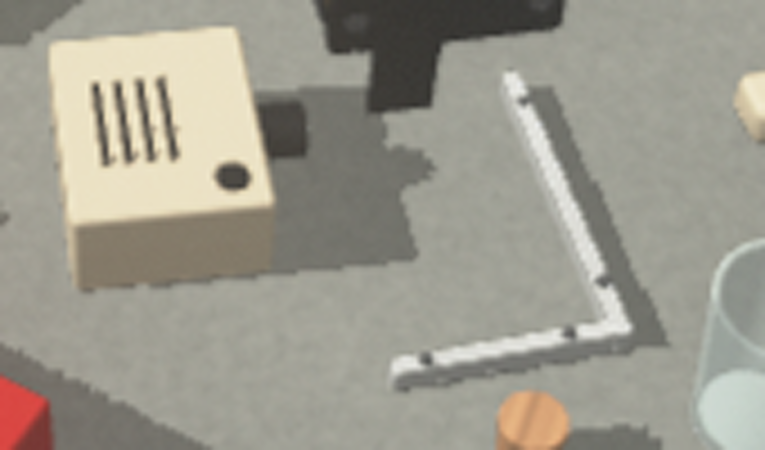

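View pics/si_crop.png

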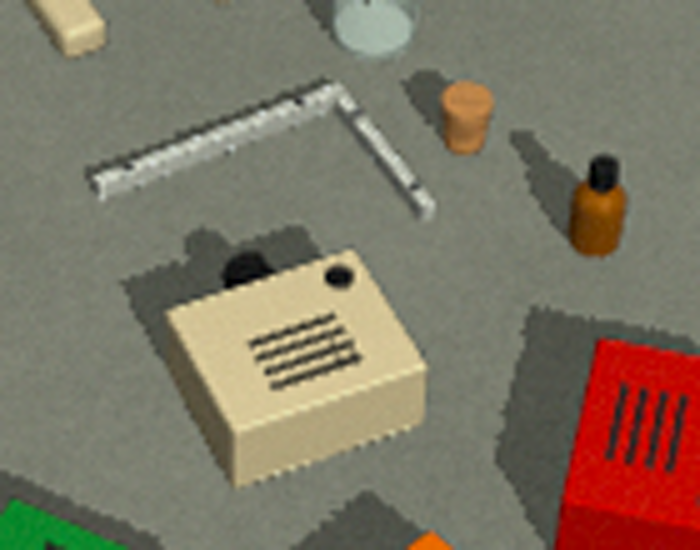

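```bash
python3 - <<'E'
from h import *
from scipy.optimize import minimize
for n in ("scene","side","wrist"):
    p=cv2.imread(f"pics/{n}0.png").astype(int); d=np.load(f"{n}0.npy"); c=viewer.camera_params(n); X=cloud(d,c)
    for o in spotter.trace(n,"lamp"):
        m=o["mask"]
        if p[m].mean(0).min()<100 : continue
        top=m&(abs(X[:,:,2]-.05)<.005)
        if top.sum()<800: continue
        top=cv2.morphologyEx(top.astype(np.uint8),cv2.MORPH_OPEN,np.ones((5,5) if n!="wrist" else (35,35),np.uint8)) 
        uv=np.argwhere(top)[:,::-1]; w=plane(uv,c,.05)
        print(n,"lamp",cv2.minAreaRect((w*1000).astype(np.float32)))
    pts=[]
    for o in spotter.trace(n,"stop"):
        if o["conf"]<.5: continue
        m=o["mask"]&(X[:,:,2]>.009)&(X[:,:,2]<.02)
        w=plane(np.argwhere(m)[:,::-1],c,.014)
        # fit L: params corner x,y,theta ; max inliers of smoothed band
        def cost(q):
            a=q[2];e=np.array([[np.cos(a),np.sin(a)],[-np.sin(a),np.cos(a)]])
            l=(w-q[:2])@e.T
            def db(x0,x1,y0,y1): 
                return np.hypot(np.maximum(0,np.maximum(x0-l[:,0],l[:,0]-x1)),np.maximum(0,np.maximum(y0-l[:,1],l[:,1]-y1)))
            # distance to centre lines
            d1=db(-.15,.004,.004,.004);d2=db(.004,.004,-.1,.004)
            return np.minimum(np.minimum(d1,d2),.01).mean()
        best=min((minimize(cost,[x,y,a],method="Nelder-Mead",options=dict(xatol=1e-5,fatol=1e-8,maxiter=2000)) for x in (.62,.65) for y in (.11,.13) for a in (-.2,0,.2)),key=lambda s:s.fun)
        print(n,"stop",best.x,best.fun,len(w))
E
```

```text
scene lamp ((517.560302734375, -56.80559158325195), (93.7008285522461, 113.43302154541016), 88.25740814208984)
scene stop [0.6310341  0.12192413 0.05087809] 0.002689215483103913 531
side lamp ((523.2494506835938, -55.95686340332031), (82.14775848388672, 113.02106475830078), 28.669525146484375)
side stop [0.62929802 0.1217749  0.04602418] 0.003003725221678635 244
wrist lamp ((499.21087646484375, -85.83037567138672), (36.14802551269531, 31.47069549560547), 0.024480225518345833)
wrist stop [0.6331397  0.09642198 0.04109368] 0.001986585652786686 593
```

```bash
cat >> h.py <<'E'
def R2(a): return np.array([[np.cos(a),-np.sin(a)],[np.sin(a),np.cos(a)]])
def lines(img,c,pts,z,col,k=3,off=(0,0)):
    q=(proj(np.c_[pts,np.full(len(pts),z)],c)-off)*k
    cv2.polylines(img,[np.round(q*8).astype(int)],False,col,1,cv2.LINE_AA,3)
def overlay(n,p,lamp,stop,box,k,fn):
    c=viewer.camera_params(n);x0,y0,x1,y1=box
    im=cv2.resize(p[y0:y1,x0:x1],None,fx=k,fy=k,interpolation=cv2.INTER_CUBIC)
    off=np.array([x0,y0])-0.5*0
    B=np.array([[-.055,-.045],[.055,-.045],[.055,.045],[-.055,.045],[-.055,-.045]])@R2(lamp[2]).T+lamp[:2]
    lines(im,c,B,.05,(0,0,255),k,off); lines(im,c,B,0,(0,0,255),k,off)
    L=np.array([[-.15,0],[0,0],[0,-.1],[.008,-.1],[.008,.008],[-.15,.008],[-.15,0]])@R2(stop[2]).T+stop[:2]
    lines(im,c,L,.014,(255,0,0),k,off)
    cv2.imwrite(fn,im)
E
python3 - <<'E'
from h import *
lamp=[.5175,-.0568,-.0304];stop=[.6305,.122,.049]
overlay("scene",cv2.imread("pics/scene0.png"),lamp,stop,(280,220,450,330),4,"pics/ov1.png")
overlay("side",cv2.imread("pics/side0.png"),lamp,stop,(280,170,420,280),5,"pics/ov2.png")
overlay("wrist",cv2.imread("pics/wrist0.png"),lamp,stop,(200,80,540,320),2,"pics/ov3.png")
E
```

```text
(no output)
```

View pics/ov1.png

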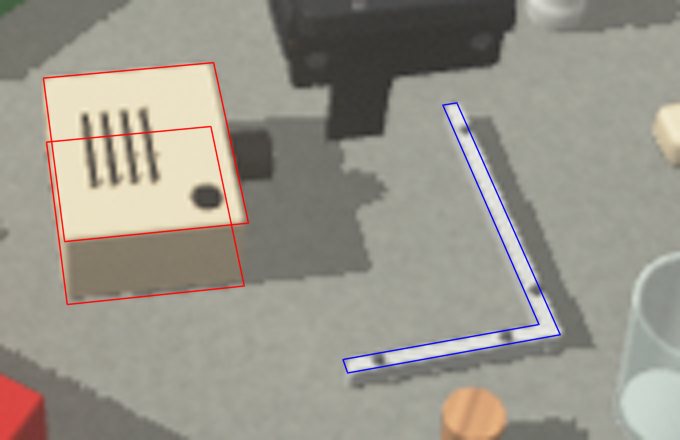

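View pics/ov2.png

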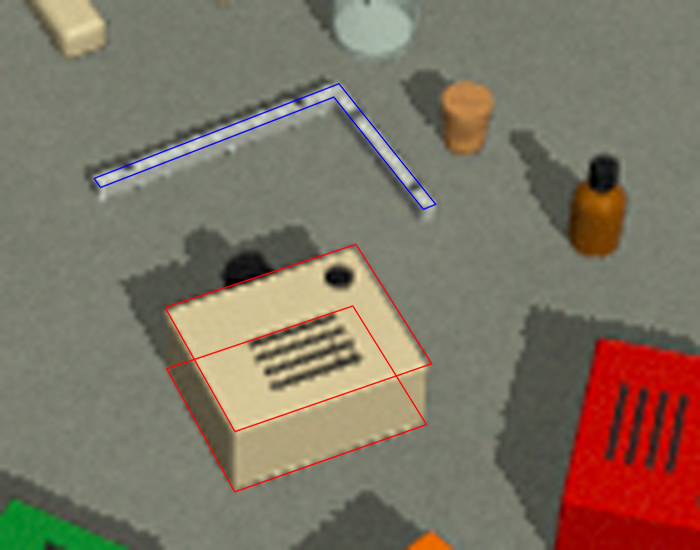

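View pics/ov3.png

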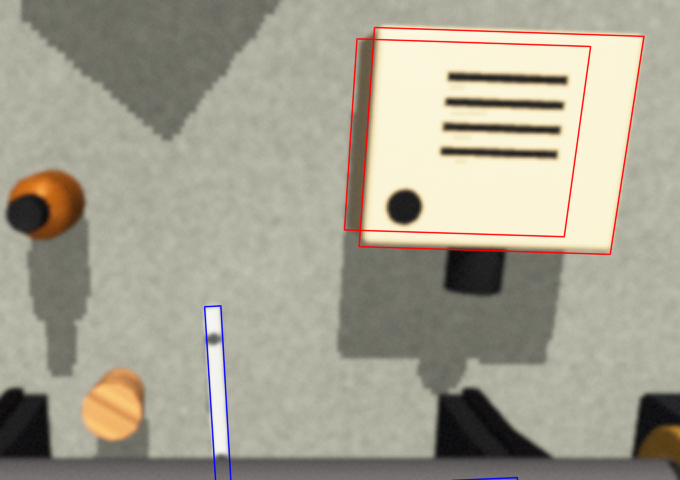

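The overlays match: lamp at (0.517, -0.057), heading -1.7°; stop corner at (0.6305, 0.122), heading 2.8°; seat at about (0.578, 0.074).

Plan:
1. Push on the lamp's -y face with two fingertips squared to the stop.
2. Push on its -x face.
3. Nudge -y again.

First I'll move above the spot behind the lamp.

Emit:
move_arm(
  series=[
    [[0, 0, 0.35, -0.45, -0.54, 0, 0.6], [0, 0, 0, -0.45, -0.54, 0, 0.6], [0, 0, 0, -0.45, -0.54, 0, 0.6], [0, 0, 0, -0.45, -0.54, 0, 0.6], [0, 0, 0, 0, 0, -0.8, 0.6], [0, 0, 0, 0, 0, -0.8, 0.6], [0, 0, 0, 0, 0, 0, 0.6]],
  ],
)

```text
time_s: 2.38
tcp_pos: [0.5141, -0.1333, 0.1962]
ee_rot: [[0.006, -0.999, -0.051], [-0.001, -0.051, 0.999], [-1.0, -0.006, -0.001]]
wrist_force: [0.3, -0.1, 1.2]
gripper_width: 0.603
```

```bash
python3 - <<'E'
from h import *
for n in ("scene","side"):
    p,d=viewer.capture(n); cv2.imwrite(f"pics/{n}1.png",p[:,:,::-1])
s=r.sense();print(s["tcp_pos"],s["ee_rot"].round(4),s["wrist_force"],s["gripper_width"],s["time_s"])
E
```

```text
[ 0.51705131 -0.13325994  0.20011542] [[ 0.0151 -0.9985 -0.0528]
 [-0.0018 -0.0528  0.9986]
 [-0.9999 -0.015  -0.0026]] [-0.30407025  0.16625075  0.70803736] 0.6029151622412905 2.475
```

View pics/side1.png

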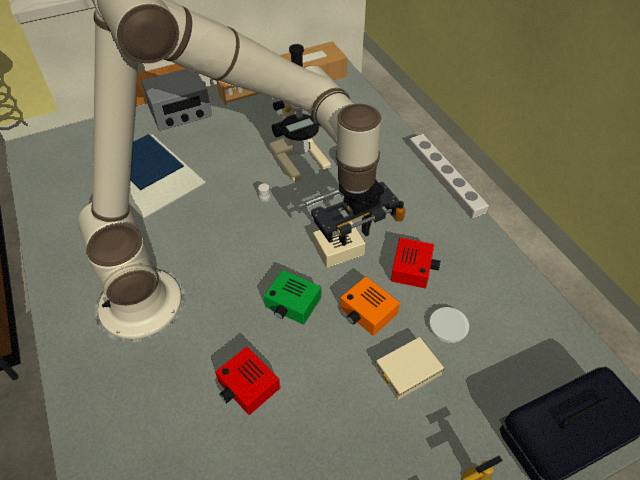

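Emit:
move_arm(
  series=[
    [[0, 0.06, 0, 0, 0, -0.7, 0.6], [0, 0, 0, 0, 0, -0.7, 0.6], [0, 0, 0, 0, 0, -0.5, 0.6], [0, 0, 0, 0, 0, 0, 0.6]],
  ],
)

```text
time_s: 2.98
tcp_pos: [0.5263, -0.1326, 0.0944]
ee_rot: [[0.031, -0.998, -0.057], [-0.003, -0.057, 0.998], [-1.0, -0.03, -0.005]]
wrist_force: [0.4, -0.5, 0.3]
gripper_width: 0.6
```

Emit:
move_arm(
  series=[
    [[0, 0.22, -0.05, -0.15, 0, -0.18, 0.6], [0, 0, 0, 0, 0, 0, 0.6], [0, 0, 0, 0, 0, 0, 0.6]],
  ],
)

```text
time_s: 3.35
tcp_pos: [0.5205, -0.1324, 0.0882]
ee_rot: [[0.008, -0.999, -0.052], [-0.004, -0.052, 0.999], [-1.0, -0.008, -0.004]]
wrist_force: [-0.2, 0.1, -0.4]
gripper_width: 0.602
```

```bash
python3 - <<'E'
from h import *
p,d=viewer.capture("side"); cv2.imwrite(f"pics/side2.png",cv2.resize(p[170:290,270:430,::-1],None,fx=5,fy=5))
for i in range(2):
    s=r.sense();print(s["tcp_pos"],s["ee_rot"].round(4),s["wrist_force"],s["gripper_width"],s["time_s"])
E
```

```text
[ 0.52033556 -0.13240711  0.08810459] [[ 0.0078 -0.9986 -0.0514]
 [-0.0036 -0.0514  0.9987]
 [-1.     -0.0076 -0.004 ]] [-0.81039883  0.11436103 -0.22366925] 0.5972812802293971 3.4
[ 0.52033556 -0.13240711  0.08810459] [[ 0.0078 -0.9986 -0.0514]
 [-0.0036 -0.0514  0.9987]
 [-1.     -0.0076 -0.004 ]] [-0.81039883  0.11436103 -0.22366925] 0.5972812802293971 3.4
```

View pics/side2.png

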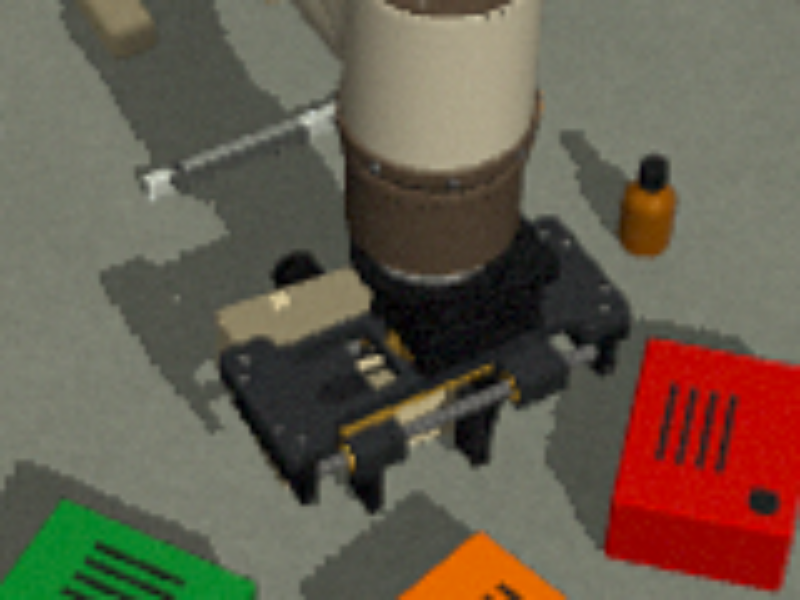

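Emit:
move_arm(
  series=[
    [[0, 0.05, -0.02, -0.05, 0.15, -0.1, 0.6], [0, 0, 0, -0.03, 0.25, 0, 0.6], [0, 0, 0, -0.02, 0.3, 0, 0.6], [0, 0, 0, -0.02, 0.3, 0, 0.6], [0, 0, 0, -0.02, 0.25, 0, 0.6], [0, 0, 0, 0, 0.1, 0, 0.6]],
  ],
)

```text
time_s: 4.15
tcp_pos: [0.5112, -0.0479, 0.0827]
ee_rot: [[0.001, -0.999, -0.049], [-0.006, -0.049, 0.999], [-1.0, -0.001, -0.006]]
wrist_force: [0.6, -4.4, 0.8]
gripper_width: 0.602
```

```bash
python3 - <<'E'
from h import *
p,d=viewer.capture("side"); cv2.imwrite(f"pics/side3.png",cv2.resize(p[150:270,270:430,::-1],None,fx=5,fy=5))
s=r.sense();print(s["tcp_pos"],s["ee_rot"].round(4),s["wrist_force"],s["gripper_width"],s["time_s"])
E
```

```text
[ 0.5113289  -0.04751684  0.08267394] [[ 0.0015 -0.9988 -0.0493]
 [-0.0057 -0.0493  0.9988]
 [-1.     -0.0012 -0.0058]] [-0.20192919  0.35963755 -0.2000922 ] 0.6039052910932775 4.2
```

View pics/side3.png

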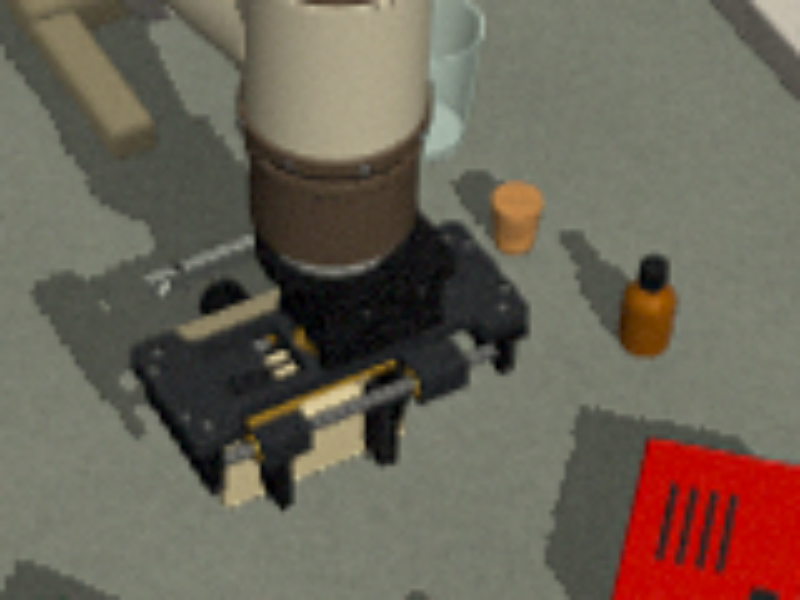

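Emit:
move_arm(
  series=[
    [[0, 0, 0, -0.02, 0.25, 0, 0.6], [0, 0, 0, -0.01, 0.3, 0, 0.6], [0, 0, 0, -0.01, 0.25, 0, 0.6], [0, 0, 0, 0, 0.1, 0, 0.6], [0, 0, 0, 0, 0.04, 0, 0.6], [0, 0, 0, 0, 0.04, 0, 0.6]],
  ],
)

```text
time_s: 4.95
tcp_pos: [0.5082, 0.0137, 0.0827]
ee_rot: [[-0.0, -0.999, -0.049], [-0.007, -0.049, 0.999], [-1.0, 0.001, -0.007]]
wrist_force: [0.2, -4.1, 0.8]
gripper_width: 0.602
```

Emit:
move_arm(
  series=[
    [[0, 0, 0, 0, 0.04, 0, 0.6], [0, 0, 0, 0, 0.04, 0, 0.6]],
  ],
)

```text
time_s: 5.2
tcp_pos: [0.508, 0.017, 0.0829]
ee_rot: [[-0.002, -0.999, -0.048], [-0.009, -0.048, 0.999], [-1.0, 0.002, -0.009]]
wrist_force: [2.6, -19.7, 3.4]
gripper_width: 0.6
```

Emit:
move_arm(
  series=[
    [[0, 0, 0, 0, -0.2, 0, 0.6], [0, 0, 0, 0, -0.4, 0, 0.6], [0, 0, 0, 0, 0, 0.7, 0.6], [0, 0, -1, 0, 0, 0.8, 0.6], [0, 0, -1, -0.2, 0.2, 0.4, 0.6], [0, 0, -1, -0.3, 0.3, 0, 0.6], [0, 0, -1, -0.3, 0.3, 0, 0.6], [0, 0, -1, -0.3, 0.3, 0, 0.6], [0, 0, -1, -0.2, 0.2, 0, 0.6], [0, 0, -1, 0, 0, 0, 0.6], [0, 0, -1, 0, 0, 0, 0.6], [0, 0, -1, 0, 0, 0, 0.6], [0, 0, -1, 0, 0, 0, 0.6], [0, 0, -0.5, 0, 0, 0, 0.6], [0, 0, 0, 0, 0, 0, 0.6]],
  ],
)

```text
time_s: 7.08
tcp_pos: [0.429, 0.064, 0.2]
ee_rot: [[0.011, -0.099, 0.995], [0.008, 0.995, 0.099], [-1.0, 0.007, 0.011]]
wrist_force: [0.0, -0.3, 0.3]
gripper_width: 0.6
```

```bash
python3 - <<'E'
from h import *
for n in ("scene","side","wrist"):
    p,d=viewer.capture(n); cv2.imwrite(f"pics/{n}4.png",p[:,:,::-1])
    c=viewer.camera_params(n);X=cloud(d,c)
    for o in spotter.trace(n,"lamp"):
        m=o["mask"]
        if p[m].mean(0).min()<100 : continue
        top=(m&(abs(X[:,:,2]-.05)<.005)).astype(np.uint8)
        if top.sum()<500: continue
        top=cv2.morphologyEx(top,cv2.MORPH_OPEN,np.ones((5,5)))
        w=plane(np.argwhere(top)[:,::-1],c,.05); print(n,w.mean(0),cv2.minAreaRect((w*1000).astype(np.float32)))
    s=r.sense()
print(s["tcp_pos"],s["ee_rot"].round(4),s["joints"].round(1),s["wrist_force"],s["time_s"])
E
```

```text
scene [0.50858    0.06971085] ((506.2081604003906, 71.8545913696289), (113.38146209716797, 94.22196197509766), 2.811771869659424)
side [nan nan] ((0.0, 0.0), (0.0, 0.0), 0.0)
wrist [0.48828118 0.06994526] ((488.7792053222656, 73.5836181640625), (82.96454620361328, 93.7730484008789), 3.1756091117858887)
[0.42896429 0.06377695 0.2000438 ] [[ 0.0102 -0.099   0.995 ]
 [ 0.0076  0.9951  0.099 ]
 [-0.9999  0.0066  0.0109]] [ 3.000e+01  8.800e+00 -3.310e+01 -1.000e-01 -4.740e+01 -1.143e+02] [ 0.78737218 -0.45563444 -0.47276065] 7.375<stdin>:11: RuntimeWarning: Mean of empty slice.
  ret = um.true_divide(
```

View pics/scene4.png

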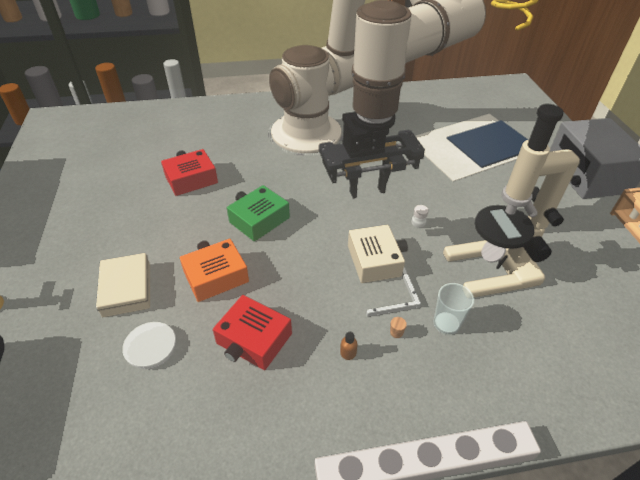

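View pics/wrist4.png

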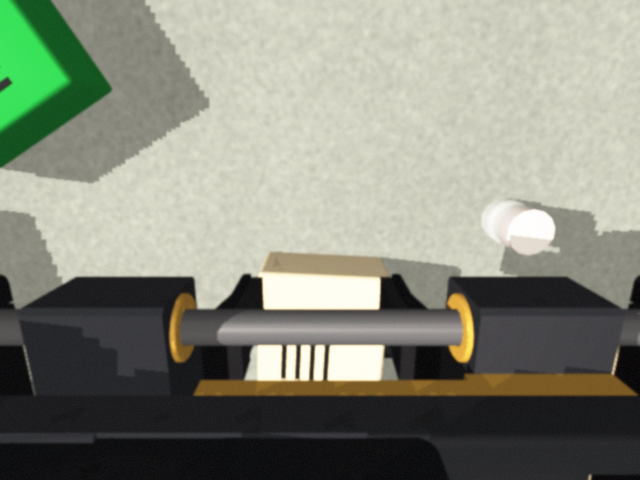

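Emit:
move_arm(
  series=[
    [[-0.05, 0.07, -0.36, -0.15, 0.04, 0, 0.5], [0, 0.05, 0, -0.05, 0, -0.6, 0.5], [0, 0.05, 0, -0.05, 0, -0.6, 0.5], [0, 0.05, 0, -0.05, 0, -0.5, 0.5], [0, 0, 0, 0, 0, -0.1, 0.5], [0, 0, 0, 0, 0, 0, 0.5]],
  ],
)

```text
time_s: 8.12
tcp_pos: [0.4124, 0.0672, 0.0912]
ee_rot: [[-0.015, -0.05, 0.999], [0.003, 0.999, 0.05], [-1.0, 0.004, -0.015]]
wrist_force: [-0.1, -0.3, 1.6]
gripper_width: 0.5
```

Emit:
move_arm(
  series=[
    [[0, -0.1, 0, 0.1, 0, -0.14, 0.5], [0, 0, 0, 0.25, 0.01, 0, 0.5], [0, 0, 0, 0.25, 0.01, 0, 0.5], [0, 0, 0, 0.3, 0.015, 0, 0.5], [0, 0, 0, 0.25, 0.01, 0, 0.5], [0, 0, 0, 0.15, 0, 0, 0.5], [0, 0, 0, 0.05, 0, 0, 0.5]],
  ],
)

```text
time_s: 9.0
tcp_pos: [0.4963, 0.0689, 0.0859]
ee_rot: [[-0.006, -0.048, 0.999], [0.003, 0.999, 0.048], [-1.0, 0.003, -0.006]]
wrist_force: [-4.4, 1.6, 2.8]
gripper_width: 0.502
```

Emit:
move_arm(
  series=[
    [[0, 0, 0, 0.15, 0.01, -0.05, 0.5], [0, 0, 0, 0.05, 0, 0, 0.5], [0, 0, 0, 0.04, 0, 0, 0.5]],
  ],
)

```text
time_s: 9.38
tcp_pos: [0.5085, 0.0685, 0.0831]
ee_rot: [[-0.011, -0.047, 0.999], [0.001, 0.999, 0.047], [-1.0, 0.002, -0.011]]
wrist_force: [-4.9, 0.5, 1.1]
gripper_width: 0.5
```

Emit:
move_arm(
  series=[
    [[0, 0, 0, 0.04, 0, 0, 0.5], [0, 0, 0, 0.04, 0, 0, 0.5], [0, 0, 0, 0.04, 0, 0, 0.5]],
  ],
)

```text
time_s: 9.75
tcp_pos: [0.5129, 0.0682, 0.083]
ee_rot: [[-0.018, -0.046, 0.999], [0.0, 0.999, 0.046], [-1.0, 0.001, -0.018]]
wrist_force: [-13.3, 5.0, 6.9]
gripper_width: 0.496
```

Emit:
move_arm(
  series=[
    [[0, -0.05, 0, 0.03, 0, 0, 0.5], [0, -0.03, 0, 0.03, 0, 0, 0.5]],
  ],
)

```text
time_s: 10.0
tcp_pos: [0.5128, 0.0682, 0.0829]
ee_rot: [[-0.015, -0.046, 0.999], [-0.001, 0.999, 0.046], [-1.0, -0.0, -0.015]]
wrist_force: [-9.6, 4.0, 3.9]
gripper_width: 0.499
```

Emit:
move_arm(
  series=[
    [[0, 0, 0, 0.06, 0.01, 0, 0.5], [0, 0, 0, 0.07, 0.01, 0, 0.5]],
  ],
)

```text
time_s: 10.25
tcp_pos: [0.5134, 0.0683, 0.0828]
ee_rot: [[-0.032, -0.046, 0.998], [-0.005, 0.999, 0.046], [-0.999, -0.004, -0.032]]
wrist_force: [-15.6, 3.7, 10.6]
gripper_width: 0.496
```

Emit:
move_arm(
  series=[
    [[0, -0.1, 0, -0.2, 0, 0, 0.5], [0, 0, 0, -0.4, 0, 0, 0.5], [0, 0, 0, -0.1, 0, 0.7, 0.5], [0, 0, 0.4, -0.3, 0, 0.8, 0.5], [0, 0, 1, -0.3, -0.4, 0.4, 0.5], [0, 0, 1, 0, -0.7, 0, 0.5], [0, 0, 1, 0, -0.7, 0, 0.5], [0, 0, 1, 0.2, -0.5, 0, 0.5], [0, 0, 1, 0.4, -0.1, 0, 0.5], [0, 0, 1, 0.4, 0, 0, 0.5], [0, 0, 1, 0.4, 0, 0, 0.5], [0, 0, 1, 0.4, 0, 0, 0.6], [0, 0, 1, 0.1, 0, 0, 0.6], [0, 0, 1, 0, 0, 0, 0.6], [0, 0, 1, 0, 0, 0, 0.6], [0, 0, 0, 0, 0, 0, 0.6]],
  ],
)

```text
time_s: 12.25
tcp_pos: [0.5824, -0.0767, 0.2192]
ee_rot: [[0.047, -0.99, -0.131], [0.045, -0.129, 0.991], [-0.998, -0.052, 0.039]]
wrist_force: [0.3, 0.2, 0.2]
gripper_width: 0.598
```

```bash
cat > look.py <<'E'
from h import *
import sys
k=sys.argv[1]
stop=[.6305,.122,.049]; seat=np.r_[np.array(stop[:2])+R2(.049)@[-.055,-.045],.049]
for n in ("scene","side","wrist"):
    p,d=viewer.capture(n); cv2.imwrite(f"pics/{n}_{k}.png",p[:,:,::-1])
    c=viewer.camera_params(n);X=cloud(d,c)
    for o in spotter.trace(n,"lamp"):
        m=o["mask"]
        if p[m].mean(0).min()<100 : continue
        top=(m&(abs(X[:,:,2]-.05)<.005)).astype(np.uint8)
        top=cv2.morphologyEx(top,cv2.MORPH_OPEN,np.ones((5,5)))
        if top.sum()<500: continue
        w=plane(np.argwhere(top)[:,::-1],c,.05); print(n,w.mean(0),cv2.minAreaRect((w*1000).astype(np.float32)))
    if n=="scene": overlay(n,p[:,:,::-1].copy(),seat,stop,(330,210,450,330),5,f"pics/ovsc_{k}.png")
    if n=="side": overlay(n,p[:,:,::-1].copy(),seat,stop,(280,150,400,250),6,f"pics/ovsi_{k}.png")
    s=r.sense()
print("seat",seat,s["tcp_pos"],s["ee_rot"].round(4),s["wrist_force"],s["time_s"])
E
python3 look.py a
```

```text
scene [0.58104394 0.07026942] ((578.571533203125, 71.9500961303711), (112.21443939208984, 94.29537200927734), 1.8143961429595947)
wrist [0.58312528 0.03524384] ((580.8648681640625, 32.49742889404297), (109.52718353271484, 26.389501571655273), 9.597977638244629)
seat [0.57777013 0.07436009 0.049     ] [ 0.58084443 -0.07654107  0.21844508] [[ 0.0432 -0.9904 -0.1315]
 [ 0.0453 -0.1296  0.9905]
 [-0.998  -0.0488  0.0393]] [-0.29363517  0.28107036 -0.07649228] 12.55
```

View pics/ovsc_a.png

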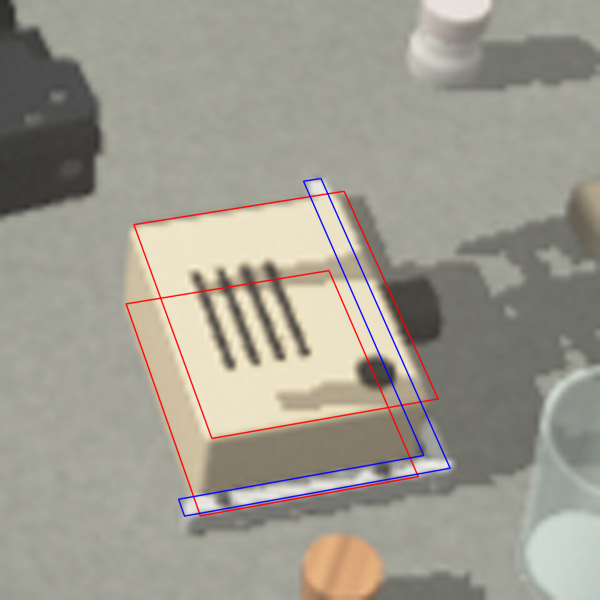

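View pics/ovsi_a.png

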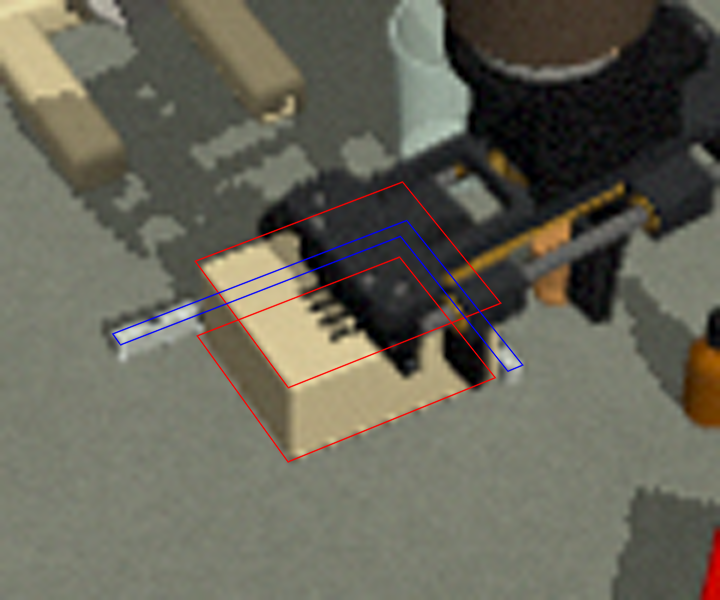

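The x push worked. The lamp is about 1° off and roughly 1–2 mm short of the y leg, so I'll do the final y nudge.

Emit:
move_arm(
  series=[
    [[-0.32, 0.31, -0.59, -0.05, 0.4, 0, 0.6], [0, 0, 0, 0, 0.4, -0.5, 0.6], [0, 0.04, 0, -0.03, 0, -0.7, 0.6], [0, 0.04, 0, -0.03, 0, -0.7, 0.6], [0, 0, 0, 0, 0, -0.3, 0.6], [0, 0, 0, 0, 0, 0, 0.6]],
  ],
)

```text
time_s: 13.3
tcp_pos: [0.5751, -0.0267, 0.0848]
ee_rot: [[-0.004, -0.999, -0.043], [-0.003, -0.043, 0.999], [-1.0, 0.004, -0.003]]
wrist_force: [0.5, 0.2, 0.2]
gripper_width: 0.599
```

Emit:
move_arm(
  series=[
    [[0, 0, 0.04, 0.05, 0.15, -0.03, 0.6], [0, 0, 0, 0, 0.25, 0, 0.6], [0, 0, 0, 0, 0.2, 0, 0.6], [0, 0, 0, 0, 0.06, 0, 0.6], [0, 0, 0, 0, 0.04, 0, 0.6]],
  ],
)

```text
time_s: 13.92
tcp_pos: [0.5801, 0.0187, 0.0864]
ee_rot: [[0.002, -0.999, -0.05], [-0.002, -0.05, 0.999], [-1.0, -0.002, -0.002]]
wrist_force: [0.7, -3.2, -2.5]
gripper_width: 0.599
```

Emit:
move_arm(
  series=[
    [[0, 0, 0, 0.01, 0.04, -0.05, 0.6], [0, 0, 0, 0, 0.05, 0, 0.6], [0, 0, 0, 0, 0.05, 0, 0.6]],
  ],
)

```text
time_s: 14.3
tcp_pos: [0.5804, 0.0206, 0.0851]
ee_rot: [[-0.001, -0.999, -0.048], [-0.01, -0.048, 0.999], [-1.0, 0.001, -0.01]]
wrist_force: [1.6, -13.5, 1.0]
gripper_width: 0.598
```

Emit:
move_arm(
  series=[
    [[0, 0, 0, 0, -0.2, 0, 0.6], [0, 0, 0, 0, -0.4, 0, 0.6], [0, 0, 0, -0.1, -0.2, 0.7, 0.6], [0, 0, -0.5, -0.6, 0, 0.8, 0.6], [0, 0, -1, -0.7, 0, 0.4, 0.6], [0, 0, -1, -0.7, 0.2, 0, 0.6], [0, 0, -1, -0.5, 0.3, 0, 0.6], [0, 0, -1, -0.1, 0.5, 0, 0.5], [0, 0, -1, 0, 0.5, 0, 0.5], [0, 0, -1, 0, 0.2, 0, 0.5], [0, 0, -1, 0, 0, 0, 0.5], [0, 0, -1, 0, 0, 0, 0.5], [0, 0, -1, 0, 0, 0, 0.5], [0, 0, -1, 0, 0, 0, 0.5], [0, 0, -1, 0, 0, 0, 0.5], [0, 0, 0, 0, 0, 0, 0.5]],
  ],
)

```text
time_s: 16.3
tcp_pos: [0.4127, 0.0738, 0.2026]
ee_rot: [[0.005, 0.046, 0.999], [0.005, 0.999, -0.046], [-1.0, 0.006, 0.005]]
wrist_force: [0.5, 0.4, 0.5]
gripper_width: 0.504
```

```bash
python3 look.py b
```

```text
scene [0.58074562 0.0742798 ] ((578.4774169921875, 79.50322723388672), (112.59160614013672, 102.22787475585938), 2.4818601608276367)
seat [0.57777013 0.07436009 0.049     ] [0.41278392 0.07385617 0.20255415] [[ 0.0052  0.0464  0.9989]
 [ 0.0049  0.9989 -0.0464]
 [-1.      0.0051  0.005 ]] [ 0.30386172 -0.21391969 -0.6587432 ] 16.6
```

View pics/ovsc_b.png

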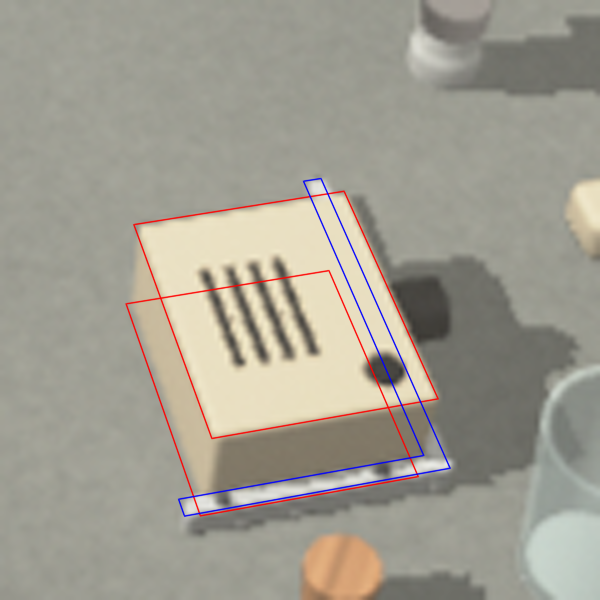

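View pics/ovsi_b.png

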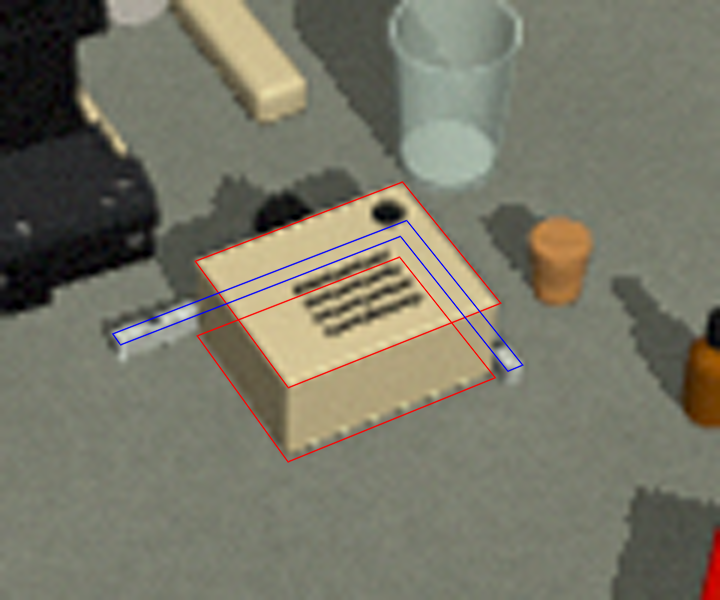

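Now seated within what the cameras can resolve. I'll repeat the x nudge to confirm contact with that leg.

Emit:
move_arm(
  series=[
    [[0, 0.05, 0.68, 0.4, -0.05, 0, 0.5], [0, 0.03, 0, 0.2, 0, -0.4, 0.5], [0, 0.03, 0, 0, 0, -0.7, 0.5], [0, 0.03, 0, 0, 0, -0.6, 0.5], [0, 0, 0, 0, 0, -0.2, 0.5], [0, 0, 0, 0, 0, 0, 0.5]],
  ],
)

```text
time_s: 17.35
tcp_pos: [0.4517, 0.0716, 0.0872]
ee_rot: [[-0.01, -0.057, 0.998], [0.007, 0.998, 0.057], [-1.0, 0.008, -0.009]]
wrist_force: [0.8, -0.3, 0.4]
gripper_width: 0.503
```

Emit:
move_arm(
  series=[
    [[-0.05, -0.07, -0.06, 0.2, 0, -0.06, 0.5], [0, 0, 0, 0.3, 0, 0, 0.5], [0, 0, 0, 0.25, 0, 0, 0.5], [0, 0, 0, 0.12, 0, 0, 0.5], [0, 0, 0, 0.04, 0, 0, 0.5], [0, 0, 0, 0.04, 0, 0, 0.5]],
  ],
)

```text
time_s: 18.1
tcp_pos: [0.5116, 0.0724, 0.0882]
ee_rot: [[0.005, -0.048, 0.999], [0.002, 0.999, 0.048], [-1.0, 0.002, 0.005]]
wrist_force: [-6.7, 2.5, 2.8]
gripper_width: 0.498
```

Emit:
move_arm(
  series=[
    [[0, 0, 0, 0.05, 0, -0.04, 0.5], [0, 0, 0, 0.05, 0, 0, 0.5], [0, 0, 0, 0.06, 0, 0, 0.5]],
  ],
)

```text
time_s: 18.48
tcp_pos: [0.5125, 0.0707, 0.085]
ee_rot: [[-0.013, -0.048, 0.999], [-0.003, 0.999, 0.048], [-1.0, -0.003, -0.014]]
wrist_force: [-8.5, 4.0, 4.2]
gripper_width: 0.499
```

Emit:
move_arm(
  series=[
    [[0, -0.1, 0, 0.1, 0, 0, 0.5], [0, -0.1, 0, 0.12, 0, 0, 0.5], [0, -0.1, 0, 0.12, 0, 0, 0.5]],
  ],
)

```text
time_s: 18.85
tcp_pos: [0.5129, 0.0673, 0.082]
ee_rot: [[-0.016, -0.046, 0.999], [-0.015, 0.999, 0.046], [-1.0, -0.014, -0.016]]
wrist_force: [-17.1, 7.8, 9.3]
gripper_width: 0.502
```

X is solidly home: the arm stalls at 17 N. It slid a little toward -y while pressing, so I'll finish with a y nudge.

Emit:
move_arm(
  series=[
    [[0, 0, 0, -0.2, 0, 0, 0.5], [0, 0, 0, -0.4, 0, 0, 0.5], [0.1, 0, 0, -0.1, 0, 0.7, 0.5], [0, 0, 0.4, -0.3, 0, 0.8, 0.5], [0, 0, 1, -0.3, -0.4, 0.4, 0.5], [0, 0, 1, 0, -0.7, 0, 0.5], [0, 0, 1, 0, -0.7, 0, 0.5], [0, 0, 1, 0.2, -0.4, 0, 0.5], [0, 0, 1, 0.4, 0, 0, 0.5], [0, 0, 1, 0.4, 0, 0, 0.5], [0, 0, 1, 0.4, 0, 0, 0.5], [0, 0, 1, 0.4, 0, 0, 0.6], [0, 0, 1, 0.1, 0, 0, 0.6], [0, 0, 0.6, 0, 0, 0, 0.6], [0, 0, 0, 0, 0, 0, 0.6]],
  ],
)

```text
time_s: 20.72
tcp_pos: [0.547, -0.0693, 0.2051]
ee_rot: [[0.014, -0.997, 0.081], [0.0, 0.081, 0.997], [-1.0, -0.014, 0.001]]
wrist_force: [0.9, -0.3, -0.3]
gripper_width: 0.596
```

```bash
python3 look.py c
```

```text
scene [0.58121546 0.07379798] ((578.9580688476562, 76.8097915649414), (112.9952621459961, 95.93930053710938), 2.7899203300476074)
wrist [0.54775231 0.02950699] ((551.8357543945312, 28.136621475219727), (9.135135650634766, 53.39291000366211), 85.97406768798828)
seat [0.57777013 0.07436009 0.049     ] [ 0.54700823 -0.06921975  0.20510399] [[ 1.330e-02 -9.967e-01  8.010e-02]
 [ 3.000e-04  8.010e-02  9.968e-01]
 [-9.999e-01 -1.320e-02  1.300e-03]] [-0.8624743  -0.77814967  0.05750337] 21.025
```

View pics/ovsc_c.png

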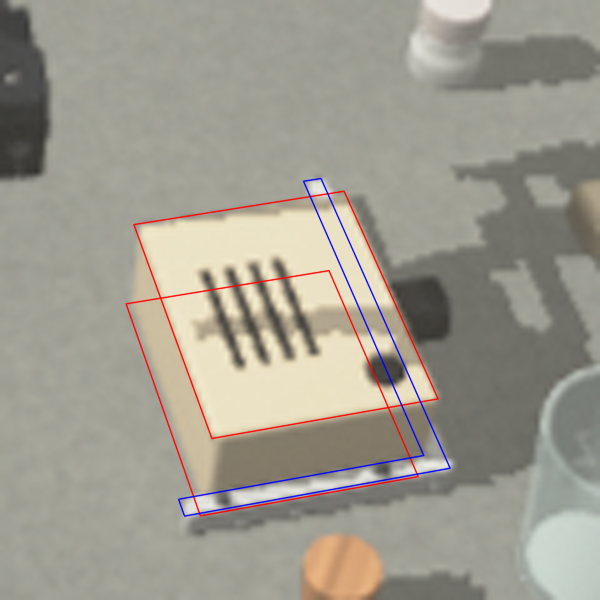

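Emit:
move_arm(
  series=[
    [[0, 0.09, 0.92, 0.5, 0.4, 0, 0.6], [0, 0, 0, 0.05, 0.3, -0.3, 0.6], [0, 0.04, 0, -0.03, 0, -0.7, 0.6], [0, 0.04, 0, -0.03, 0, -0.7, 0.6], [0, 0, 0, 0, 0, -0.3, 0.6], [0, 0, 0, 0, 0, 0, 0.6]],
  ],
)

```text
time_s: 21.78
tcp_pos: [0.574, -0.0252, 0.0804]
ee_rot: [[-0.013, -0.999, -0.046], [0.001, -0.046, 0.999], [-1.0, 0.013, 0.002]]
wrist_force: [0.7, -0.8, 1.0]
gripper_width: 0.599
```

Emit:
move_arm(
  series=[
    [[0, -0.09, 0.02, 0.05, 0.15, 0.04, 0.6], [0, 0, 0, 0, 0.25, 0, 0.6], [0, 0, 0, 0, 0.2, 0, 0.6], [0, 0, 0, 0, 0.06, 0, 0.6], [0, 0, 0, 0, 0.05, 0, 0.6], [0, 0, 0, 0, 0.05, 0, 0.6]],
  ],
)

```text
time_s: 22.52
tcp_pos: [0.5782, 0.0202, 0.0869]
ee_rot: [[0.004, -0.999, -0.049], [-0.004, -0.049, 0.999], [-1.0, -0.004, -0.004]]
wrist_force: [2.1, -17.5, 0.3]
gripper_width: 0.601
```

Emit:
move_arm(
  series=[
    [[0, 0, 0, 0, -0.2, 0, 0.6], [0, 0, 0, 0, -0.4, 0, 0.6], [0, 0, 0, -0.1, -0.2, 0.7, 0.6], [0, 0, 0, -0.5, 0, 0.8, 0.6], [0, 0, 0, -0.7, 0, 0.5, 0.6], [0, 0, 0, -0.7, 0, 0.2, 0.6], [0, 0, 0, -0.6, 0, 0, 0.6], [0, 0, 0, 0, 0, 0, 0.6]],
  ],
)

```text
time_s: 23.52
tcp_pos: [0.417, -0.0319, 0.2222]
ee_rot: [[0.006, -0.999, -0.044], [-0.001, -0.044, 0.999], [-1.0, -0.006, -0.001]]
wrist_force: [0.2, -0.2, -0.2]
gripper_width: 0.599
```

```bash
python3 look.py d
```

```text
scene [0.58047548 0.07443549] ((578.6729125976562, 80.02870178222656), (113.15501403808594, 102.96221160888672), 2.3448712825775146)
seat [0.57777013 0.07436009 0.049     ] [ 0.420287   -0.03131151  0.22149393] [[ 0.0052 -0.999  -0.0441]
 [-0.0018 -0.0441  0.999 ]
 [-1.     -0.0052 -0.002 ]] [ 0.17112884 -1.32231993 -0.3192328 ] 23.825
```

View pics/ovsc_d.png

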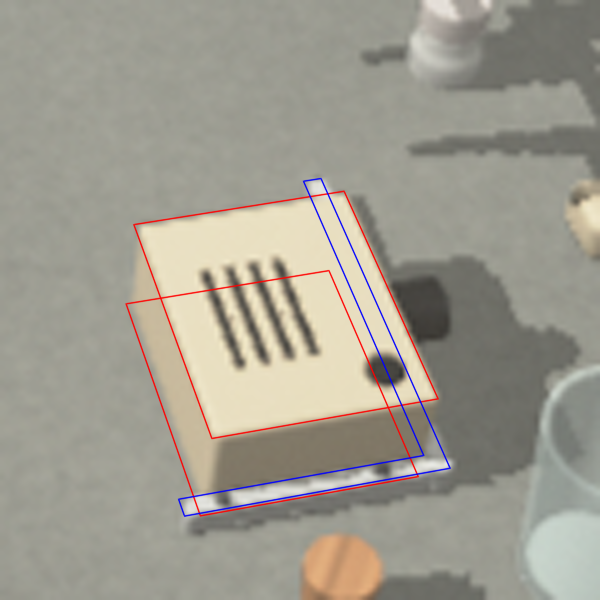

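View pics/ovsi_d.png

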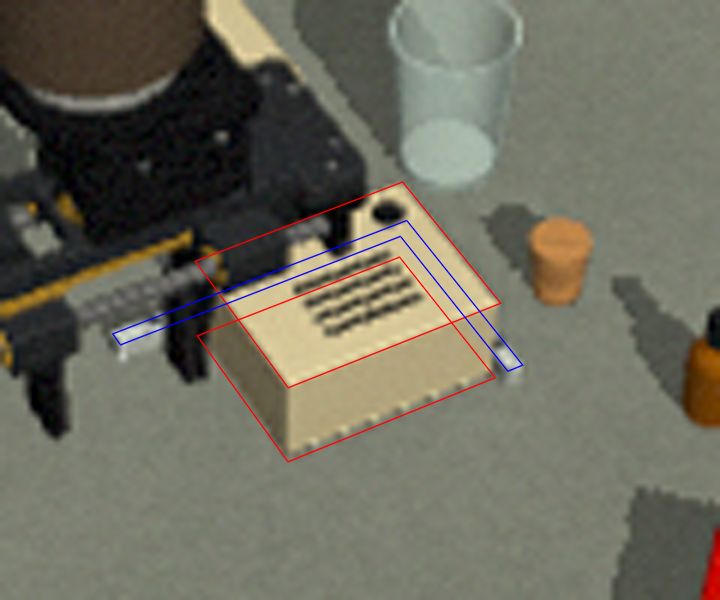

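View pics/scene_d.png

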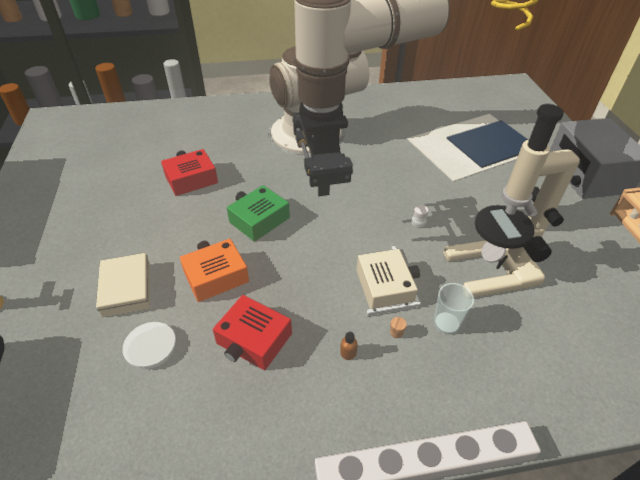

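Both views show the lamp's edges on the predicted seat outline. The bystanders haven't moved and the arm is clear, so I'm handing in.

```bash
python3 -c "
from station import r
print(r.finish_job())"
```

```text
the job is handed in; nothing more can be done
None
```

The lamp is pushed into the corner of the stop, with its barrel pointing over the long leg at the microscope. I handed the job in after about 24 s of the 64 s allowed.

**How:** two fingertips squared to the stop pushed the lamp along y, then x. I repeated each push lightly, ending with a y nudge. The lamp was never gripped or lifted.

**Last checks:**
- **Contact:** the arm stalled against both legs, at about 17 N in x and 17.5 N in y. The TCP stopped within about 1 mm of where I expected for a seated lamp.
- **Position:** the predicted seated outline lay on the lamp's edges in the scene view, and in the side view where the gripper didn't hide them, to about 1–2 mm. That is also the calibration limit.
- **Surroundings:** the bystanders and coloured look-alikes looked unmoved in the last scene picture. The gripper was clear, about 0.15 m above the bench and off to one side.

**Disagreement:** the last automatic rectangle fit gave a heading of 2.3° against 2.8° for the stop. It also put the centre about 5 mm too far along y, because it took part of the barrel as lamp top. I relied on the outlines and the stall forces instead. The side and wrist cameras gave no usable fit at the end.

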